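# Put three swapped components back into their own trays

## Task

On the repair bench the three components have been put back in each other's trays. Put each into the middle of the tray that matches its outline, standing upright as now: the round capacitor in the round dish, the blocky transformer in the square tray and the long heat sink in the oblong tray; to free a tray, first park one component on the bare black rubber mat. Set the parts down rather than dropping them, and do not push about or tip the bottle, the cup or the solder spool.

Things in the scene. Friction and masses are not known exactly. Their poses are not given: they have to be found in the camera images.
- capacitor: Large can capacitor: an upright black cylinder with an aluminium top, 40 mm diameter, 60 mm tall, about 0.11 kg. Origin: centre of its underside; z up along its axis. Starts upright in one of the trays that is not its own.
- transformer: Mains transformer: upright steel core 50 mm (its x) by 24 mm (y) by 48 mm tall; copper winding block round it 32 mm (x) by 44 mm (y), from 8 to 42 mm high; black foot 36 by 44 by 8 mm. About 0.35 kg. Grip across the winding (44 mm, closing along y). Origin: centre of its underside; z up. Starts upright in a tray that is not its own.
- heat_sink: Bare aluminium heat sink with upright fins, 80 mm long (its x) by 30 mm wide (its y) by 45 mm tall, rigid, about 0.14 kg; grip across its 30 mm width. Origin: centre of its underside; z up. Starts upright in one of the trays that is not its own.
- round_dish: Fixed grey plastic round dish, outer diameter 112 mm, inner 104 mm, floor 4 mm thick, rim 12 mm above the table. Origin: centre of its underside, on the table. Own place of the capacitor.
- square_tray: Fixed grey plastic square tray, outer 112 by 112 mm, inner 104 by 104 mm, floor 4 mm thick, rim 12 mm above the table. Origin: centre of its underside, on the table; x and y along its sides. Own place of the transformer, either way round.
- oblong_tray: Fixed grey plastic oblong tray, outer 118 mm (its x) by 68 mm (its y), inner 110 by 60 mm, floor 4 mm thick, rim 12 mm above the table. Origin: centre of its underside, on the table. Own place of the heat sink, which fits in it only lengthwise along x, either way round.
- mat: Fixed black rubber mat, 120 by 120 mm, 3 mm thick, bare at the start: the free spot. Origin: centre of its underside, on the table.
- bottle: Bystander: small amber bottle with a white cap, 36 mm diameter, 80 mm tall, loose. Origin: centre of its underside.
- cup: Bystander: white cup, 68 mm diameter at the rim, 75 mm tall, loose. Origin: centre of its underside.
- spool: Bystander: spool of solder standing on its flange, 56 mm diameter, 42 mm tall, loose. Origin: centre of its underside.

How it is judged (in metres and radians):
On the way:
1. one of the three components stands upright on the rubber mat, within 40 mm of its centre, and has been let go (((horizontal distance between capacitor and mat below 0.04 m and z of capacitor in the frame of mat below 0.006 m and angle between capacitor's own z axis and vertical below 0.12 rad and contact force between capacitor and the fingers below 0.1 N) or (horizontal distance between transformer and mat below 0.04 m and z of transformer in the frame of mat below 0.006 m and angle between transformer's own z axis and vertical below 0.12 rad and contact force between transformer and the fingers below 0.1 N) or (horizontal distance between heat_sink and mat below 0.04 m and z of heat_sink in the frame of mat below 0.006 m and angle between heat_sink's own z axis and vertical below 0.12 rad and contact force between heat_sink and the fingers below 0.1 N))), for 0.2 s.
At the end, for the whole second after the job is handed in: The capacitor stands in the round dish, the transformer in the square tray and the heat sink in the oblong tray, each resting flat on the tray's floor, upright, within 15 mm of the tray's centre, released and at rest (horizontal distance between capacitor and round_dish below 0.015 m and z of capacitor in the frame of round_dish below 0.007 m and angle between each of capacitor, transformer, heat_sink's own z axis and vertical below 0.12 rad and linear speed of each of capacitor, transformer, heat_sink below 0.02 m/s and horizontal distance between transformer and square_tray below 0.015 m and z of transformer in the frame of square_tray below 0.007 m and horizontal distance between heat_sink and oblong_tray below 0.015 m and z of heat_sink in the frame of oblong_tray below 0.007 m); the robot touches nothing.
It fails at once if a component is dropped from a height of more than about 25 mm, or thrown ((linear speed of capacitor above 0.75 m/s and contact force between capacitor and the fingers below 0.1 N) or (linear speed of transformer above 0.75 m/s and contact force between transformer and the fingers below 0.1 N) or (linear speed of heat_sink above 0.75 m/s and contact force between heat_sink and the fingers below 0.1 N)).
It fails at once if the bottle, the cup or the spool is moved by more than 30 mm or tipped (distance of any of bottle, cup, spool from where it was at the start of the episode above 0.03 m or angle between any of bottle, cup, spool's own z axis and vertical above 0.3 rad).
It also fails if it takes over 131 s, if anything falls off the work surface, if the arm or the gripper's body presses on something with over 40 N, if the wrist force passes 120 N, or if a joint passes its speed limit or range.

## Robot

A 7-joint arm with a two-finger parallel gripper is mounted at the origin on the work surface. World frame = base frame: x ahead of the robot, y to its left, z up, the work surface at z = 0. Lengths are in mm, angles in rad, forces in N, time in s.
With the tool pointing down it reaches from about 400 to 875 mm from the base axis. Payload 4.4 kg.
Tool frame: the origin (TCP) lies at the very end of the fingers, on their centre line; the grasp point (between the pads) lies ctrl.grip_point_offset behind it (ctrl.grip_point_offset is the distance from the TCP to the grasp point, in mm); z points along the fingers, y is the line along which they close (so a half turn about z gives the same grasp; the last joint's range is limited). The gripper opens to 85 mm and grips with 20 to 120 N. Pads are 22 mm wide; open, the fingers measure 114 mm over their backs; the gripper's body (76 mm by 85 mm) begins 54 mm behind the grasp point. The pads swing forward as they close: fully open they stand 13 mm farther back than shut.
Start: joints at [-1.23, 0.628, 0.038, 1.517, -0.027, 0.996, -0.02], TCP at [257.165, 596.979, 208.713] pointing down, gripper open.
Joint ranges: [-3.06, 3.06], [-0.37, 2.12], [-1.25, 1.32], [0.18, 2.47], [-1.1, 4.24], [0.23, 1.98], [-2.94, 2.94]. Speed limits (rad/s): [2.57, 2.57, 3.14, 3.14, 3.14, 3.14, 3.14].

## Interface

Orientations are given as [roll, pitch, yaw] about the fixed x, y, z axes, in that order (R = Rz(yaw) Ry(pitch) Rx(roll)).
In Python, from cell import read_state, cams, ctrl, models gives the robot as it stands. The module is installed in compiled form; this text tells all that it offers.
- The arm moves only by the tool creep_tool, called as a command line: name --argument value ..., lists and objects as JSON in quotes. Schema: {"type":"object","properties":{"offsets":{"type":"array","items":{"type":"number"},"minItems":7,"maxItems":84},"only":{"type":"string"},"quiet":{"type":"boolean"},"lines":{"type":"string"}},"required":["offsets"],"additionalProperties":false}. offsets is one flat list of numbers that holds 1 to 12 rows one after another, with no inner brackets; each row has 7 numbers: dx, dy, dz in shares of the most that a row can go, 1 being 50 mm, then a rotation vector rx, ry, rz in units of 0.25 rad, then the finger opening in mm; each row shifts and turns the commanded pose from where the row before left it, along the tool's axes as they then stand; what a row does not reach is not made up. A row lasts 1/10 s, in which the tool goes at most 50 mm and 0.15 rad, less where a joint would pass 70% of its speed; a pose out of reach is approached as far as the arm can. The fingers move at their own pace and stop on an object; the grip force is fixed at half the most. Time passes only in rows, so rows that do not move let the fingers close. The tool returns the time, the measured TCP pose, the force, the opening and the grip force at its end. only (a regular expression) keeps the lines of the reply that match it, lines (a string "A,B") keeps lines A to B, and quiet returns only ok. Input that does not fit is refused with a message, and nothing moves.
- read_state(): the state, without advancing time (a new reading comes with each control period).
- cams.get_image(name): name is "side" or "top" or "wrist"; returns (picture, depth): 400x640x3 uint8, blue, green, red; 400x640 float32, mm along the optical axis (not along the pixel's ray), 0 where there is no reading.
- cams.calibration(name): a dict with "fx", "fy", "cx", "cy" (pixels), "rvec" (rotation vector, rad) and "tvec" (3), from world to camera coordinates, as OpenCV has them; the wrist camera has in their place "hand_eye" (4x4, takes a point from camera to tool coordinates, whose origin is the TCP and whose axes are the flange's). Camera axes: x right, y down, z forward; pixel columns grow to the right and rows downward; lengths in mm; the calibration is good to about 2 mm. A picture is of the moment at which its call begins: read the wrist's pose just before it. calibration takes no time and is no camera call.
- ctrl.finish_job(): hands the job in; it is judged then, once.
Trained networks look in the newest picture that a camera, given by its name, has taken for a name from the list of things; names that differ only in an ending like _2 or _b are one class to them, and where a whole thing is asked for, a point or a joint stands for the part that bears it (a point fixed in the world has none). Each returns a list of dicts, best first, with "confidence" (0 to 1); they miss things now and then, are a little off and sometimes report something else, mostly with a low value. They report only what shows in the picture. A call takes as long as a camera call.
- models.search_frame(thing, camera): "extent" ([left, top, right, bottom] in pixels, round what is visible of it).
- models.mark_of(thing, camera): "position" ([column, row] in pixels: a listed point, or the origin of a listed thing).
The state is a dict: "clock": time; "qpos": joint angles; "qd": joint speeds; "tau": joint torques, N m; "eef_pos": TCP position; "tool_rot": TCP orientation; "force": force on the tool from outside, world axes, zero at the start; "torque": the same for the moment, N m; "width": finger opening in mm; "gripper_force": force on a finger pad.
Only numpy, scipy, OpenCV 4.12 (cv2) and the standard library are available. Lean on these libraries where they do the work, as an engineer would, in place of code of your own. Each camera call takes 0.05 s, during which the arm holds its last target. There are 200 camera calls.

## Working session

There is one attempt and no reset: what is moved stays moved. The work goes in short steps, Python scripts to look and compute and a tool call to move; the robot and the scene stay as the last step left them, time stands still between calls to the robot, and variables do not carry over. Pictures are saved under pics/ and viewed, at most 14 in all, crops included, and the job is handed in when it is done.

```bash
mkdir -p pics; cat > h.py <<'E'
import numpy as np, cv2
from cell import read_state, cams, ctrl, models
from scipy.spatial.transform import Rotation as R
def cam2world(name, p):
    c=cams.calibration(name)
    Rm=cv2.Rodrigues(np.array(c['rvec'],float))[0]; t=np.array(c['tvec'],float).ravel()
    return (np.asarray(p)-t)@Rm
def ray(name,uv,z):
    c=cams.calibration(name)
    d=np.array([(uv[0]-c['cx'])/c['fx'],(uv[1]-c['cy'])/c['fy'],1.])
    o=cam2world(name,np.zeros(3)); w=cam2world(name,d)-o
    return o+w*(z-o[2])/w[2]
def cloud(name,depth):
    c=cams.calibration(name); v,u=np.mgrid[:400,:640]
    P=np.stack([(u-c['cx'])/c['fx']*depth,(v-c['cy'])/c['fy']*depth,depth],-1)
    return cam2world(name,P.reshape(-1,3)).reshape(400,640,3)
E
python3 - <<'E'
from h import *
s=read_state(); print(s); print(ctrl.grip_point_offset)
for n in ['top','side']:
    im,d=cams.get_image(n); cv2.imwrite(f'pics/{n}0.png',im); np.save(f'{n}0.npy',d)
    print(n, cam2world(n,np.zeros(3)).round())
    for t in ['capacitor','transformer','heat_sink','round_dish','square_tray','oblong_tray','mat','bottle','cup','spool']:
        for r in models.mark_of(t,n)[:2]:
            print(t,np.round(r['position']),round(r['confidence'],2),ray(n,r['position'],4).round())
E
```

```text
{'clock': 0.0, 'qpos': array([-1.22975761,  0.62937786,  0.03844007,  1.51834954, -0.02701989,
        0.99627333, -0.01998559]), 'qd': array([ 0.00054031, -0.00106981,  0.00026136,  0.00167571,  0.0031044 ,
        0.00151534,  0.00084003]), 'tau': array([-2.24851469e-04, -5.63399184e+01,  1.22633860e+00, -1.93445295e+01,
        1.10831286e-02,  1.03092432e-02, -6.91281965e-07]), 'eef_pos': array([256.91884794, 596.35963409, 207.77441645]), 'tool_rot': array([-3.13970240e+00,  8.28578626e-06,  2.73475947e+00]), 'force': array([ 0.43487271, -0.05123173,  0.22034369]), 'torque': array([-0.03581172,  0.03141709,  0.03905852]), 'gripper_force': 0.0, 'width': 85.50244530876398}
18.700000000000003
top [414.   0. 994.]
capacitor [178. 241.] 0.64 [449. 327.   4.]
transformer [474. 211.] 0.66 [ 509. -342.    4.]
heat_sink [267. 193.] 0.63 [556. 127.   4.]
round_dish [471. 214.] 0.97 [ 504. -336.    4.]
square_tray [271. 195.] 0.76 [551. 119.   4.]
square_tray [322. 256.] 0.16 [412.   2.   4.]
oblong_tray [268. 194.] 0.7 [552. 123.   4.]
oblong_tray [175. 239.] 0.6 [452. 333.   4.]
mat [367. 205.] 0.68 [ 525. -101.    4.]
bottle [221. 141.] 0.52 [679. 234.   4.]
cup [425. 138.] 0.72 [ 679. -239.    4.]
side [ 356. -877.  934.]
capacitor [265. 130.] 0.6 [447. 321.   4.]
transformer [328. 315.] 0.93 [ 499. -334.    4.]
heat_sink [313. 166.] 0.72 [556. 133.   4.]
round_dish [327. 316.] 0.88 [ 497. -338.    4.]
square_tray [313. 167.] 0.75 [557. 128.   4.]
oblong_tray [268. 129.] 0.89 [456. 324.   4.]
mat [321. 233.] 0.79 [ 529. -111.    4.]
bottle [344. 142.] 0.52 [669. 222.   4.]
cup [397. 266.] 0.67 [ 683. -239.    4.]
spool [272. 210.] 0.89 [423. -11.   4.]
```

View pics/top0.png

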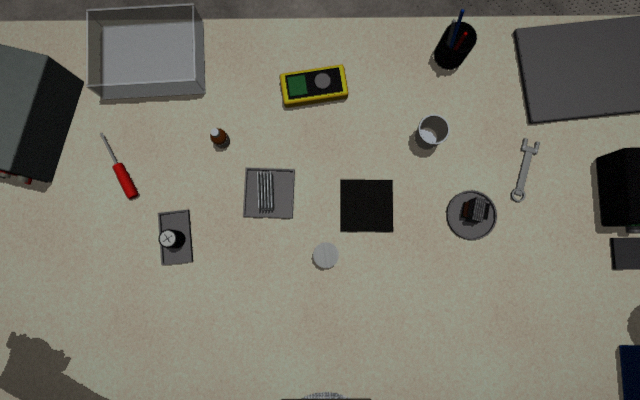

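```bash
python3 - <<'E'
from h import *
d=np.load('top0.npy'); P=cloud('top',d); ok=d>0
im=cv2.imread('pics/top0.png')
for n,c,r,lo,hi in [('cap',(449,327),45,50,70),('trf top',(505,-338),45,40,60),('trf all',(505,-338),45,30,60),('hs',(555,127),55,36,55),('bottle',(675,228),45,70,90),('cup',(681,-239),60,65,85),('spool',(418,-2),50,35,50),('mat',(527,-105),80,1.5,10),('dish rim',(504,-336),75,9,14),('sq rim',(552,122),90,9,14),('ob rim',(452,330),85,9,14)]:
    m=ok&(np.hypot(P[...,0]-c[0],P[...,1]-c[1])<r)&(P[...,2]>lo)&(P[...,2]<hi)
    if m.sum()<5: print(n,m.sum()); continue
    q=P[m]; b=cv2.minAreaRect(q[:,:2].astype(np.float32))
    print(n,m.sum(),np.median(q[:,2]).round(1),'mean',q.mean(0)[:2].round(1),'rect',np.round(b[0],1),np.round(b[1],1),round(b[2],1))
E
```

```text
cap 304 65.0 mean [451.5 327.7] rect [451.6 328.9] [36.3 38.8] 0.4
trf top 451 52.0 mean [ 507.9 -334.5] rect [ 508.3 -336.2] [45.2 51.4] 77.6
trf all 487 51.8 mean [ 507.4 -333.5] rect [ 508.3 -336.1] [45.3 51.4] 77.6
hs 313 48.4 mean [556.  127.2] rect [556.6 127.3] [80.1 30.5] 2.4
bottle 71 81.0 mean [676.8 230.6] rect [677.6 231.3] [17.9 17.3] 61.7
cup 269 75.4 mean [ 683.1 -242.1] rect [ 680.  -239.5] [65.5 66.5] 44.5
spool 518 43.3 mean [413.8  -4.8] rect [413.6  -5.1] [53.3 53.3] 44.7
mat 3125 4.2 mean [ 526.5 -102.4] rect [ 527.6 -104.6] [157.4 158.5] 89.2
dish rim 254 11.9 mean [ 500.7 -333.2] rect [ 500.1 -334. ] [110.5 108.6] 89.5
sq rim 304 12.3 mean [552.5 120.6] rect [555.6 123. ] [112.4 112.7] 87.5
ob rim 274 12.1 mean [457.9 329.4] rect [457.1 333. ] [118.   69.8] 6.1
```

The top view shows the capacitor at (172,239) in the oblong tray and the heat sink at (266,192) in the square tray. The transformer is at (474,210) in the round dish, turned, and the mat at (367,205) is free. All heights and sizes fit. The order will be capacitor→mat, heat sink→oblong, transformer→square, capacitor→dish.

The rows are not in the units I measure in: shifts go in shares of 50 mm and turns go in units of 0.25 rad. I convert before sending: -33 mm is -0.66, -24 mm is -0.48, -0.136 rad is -0.544.

creep_tool --offsets '[0, 0, 0, 0, 0, -0.544, 85, 0, 0, 0, 0, 0, -0.544, 85, 0, 0, 0, 0, 0, -0.54, 85, -0.48, -0.66, 0.16, 0, 0, 0, 85, -0.48, -0.66, 0.16, 0, 0, 0, 85, -0.48, -0.66, 0.16, 0, 0, 0, 85, -0.48, -0.66, 0.16, 0, 0, 0, 85, -0.48, -0.66, 0.16, 0, 0, 0, 85, -0.48, -0.66, 0.16, 0, 0, 0, 85, -0.48, -0.66, 0.16, 0, 0, 0, 85, -0.48, -0.66, 0.16, 0, 0, 0, 85]'

```text
clock: 2.2
eef_pos: [450.2, 331.7, 144.6]
tool_rot: [3.141, 0.001, -3.141]
force: [0.9, -0.3, -0.2]
width: 84.6
gripper_force: 0.0
```

```bash
cat >> h.py <<'E'
def to(x,y,z,yaw=None):
    import json
    s=read_state(); Rm=R.from_euler('xyz',s['tool_rot'])
    d=Rm.inv().apply(np.array([x,y,z])-s['eef_pos'])
    out=[d.round(1),'rpy',np.round(s['tool_rot'],3),'pos',s['eef_pos'].round(1)]
    if yaw is not None: out+=['rotvec',(Rm.inv()*R.from_euler('xyz',[np.pi,0,yaw])).as_rotvec().round(3)]
    print(*out)
def wcloud(depth,s):
    c=cams.calibration('wrist'); v,u=np.mgrid[:400,:640]; H=np.array(c['hand_eye'])
    P=np.stack([(u-c['cx'])/c['fx']*depth,(v-c['cy'])/c['fy']*depth,depth],-1).reshape(-1,3)
    P=P@H[:3,:3].T+H[:3,3]
    return (R.from_euler('xyz',s['tool_rot']).apply(P)+s['eef_pos']).reshape(400,640,3)
def rects(P,ok,L):
    for n,c,r,lo,hi in L:
        m=ok&(np.hypot(P[...,0]-c[0],P[...,1]-c[1])<r)&(P[...,2]>lo)&(P[...,2]<hi)
        if m.sum()<9: print(n,m.sum()); continue
        q=P[m]; b=cv2.minAreaRect(q[:,:2].astype(np.float32))
        print(n,m.sum(),np.median(q[:,2]).round(1),'mean',q.mean(0)[:2].round(1),'rect',np.round(b[0],1),np.round(b[1],1),round(b[2],1))
E
python3 - <<'E'
from h import *
s=read_state(); im,d=cams.get_image('wrist'); cv2.imwrite('pics/w1.png',im)
P=wcloud(d,s); rects(P,d>0,[('cap',(450,328),45,58,70),('ob rim',(457,332),85,9,15),('hs',(555,127),55,36,55)])
to(450,328,100,np.pi)
E
```

```text
cap 1578 63.7 mean [448.6 330.6] rect [449.2 330.5] [38.5 38.5] 1.2
ob rim 1419 11.2 mean [451.5 333.2] rect [455.2 333.4] [118.6  68.2] 5.9
hs 1778 45.4 mean [537.2 129.8] rect [542.3 127.3] [57.1 32. ] 2.0
[ 5.3  5.6 43.2] rpy [-3.134e+00  2.000e-03  3.132e+00] pos [455.2 322.6 143.3] rotvec [-0.007  0.002 -0.01 ]
```

```bash
python3 - <<'E'
from h import *
for i in range(4):
    s=read_state(); print(s['clock'],s['eef_pos'].round(1),s['tool_rot'].round(3),s['qpos'].round(4),s['qd'].round(3)); cams.get_image('wrist')
E
```

```text
2.25 [455.2 322.6 143.3] [-3.134e+00  2.000e-03  3.132e+00] [-0.6225  0.5813 -0.0743  1.8415  0.072   0.7243  0.8224] [-0.04  -0.004  0.036 -0.006  0.005  0.047 -0.126]
2.3 [453.4 325.4 143.7] [-3.136e+00  1.000e-03  3.131e+00] [-0.6257  0.5809 -0.0764  1.8406  0.0705  0.7254  0.818 ] [-0.069 -0.009 -0.074 -0.02  -0.041  0.006 -0.047]
2.35 [451.4 329.3 144.3] [-3.139  0.     3.135] [-0.6289  0.5805 -0.08    1.8397  0.0689  0.7254  0.8168] [-0.059 -0.007 -0.061 -0.016 -0.022 -0.002 -0.011]
2.4 [450.  332.  144.6] [-3.141 -0.     3.139] [-0.6314  0.5801 -0.0825  1.839   0.0682  0.7253  0.8165] [-0.044 -0.006 -0.039 -0.011 -0.008 -0.002 -0.001]
```

View pics/w1.png

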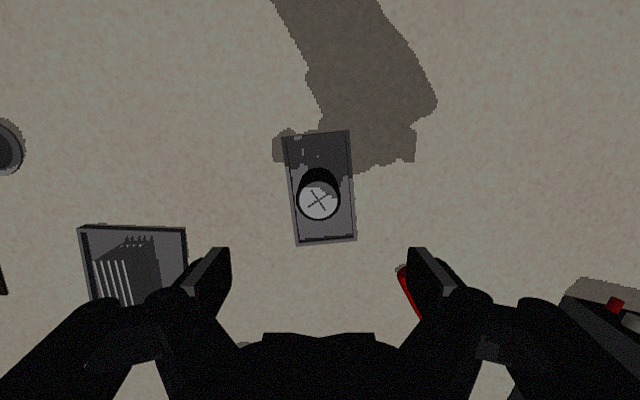

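The wrist view shows the capacitor at (318,201) between the fingers, inside the oblong tray. The arm overshoots and needs settling rows after a move. I'll settle it and re-measure.

creep_tool --offsets '[0, 0, 0, 0, 0, 0, 85, 0, 0, 0, 0, 0, 0, 85, 0, 0, 0, 0, 0, 0, 85]'

```text
clock: 2.75
eef_pos: [448.6, 334.1, 144.9]
tool_rot: [3.141, 0.0, -3.139]
force: [0.0, -0.1, -0.2]
width: 85.0
gripper_force: 0.0
```

```bash
python3 - <<'E'
from h import *
s=read_state(); im,d=cams.get_image('wrist'); print(read_state()['eef_pos'])
P=wcloud(d,s); rects(P,d>0,[('cap',(450,328),45,58,70),('ob rim',(457,332),85,9,15),('hs',(555,127),55,36,55),('hs',(555,127),55,43,55)])
to(450,328,25,np.pi)
E
```

```text
[448.70383363 333.85679926 144.8397483 ]
cap 1569 63.6 mean [448.5 330.6] rect [449.4 330.2] [39.1 38.7] 0.7
ob rim 1403 11.2 mean [451.5 333.1] rect [455.1 333.3] [118.7  68.2] 5.8
hs 1716 45.5 mean [536.4 129.8] rect [541.9 127.4] [56.3 32. ] 2.7
hs 1274 46.8 mean [536.6 128.3] rect [540.8 127. ] [53.9 31.9] 2.0
[ -1.3  -5.9 119.8] rpy [ 3.141  0.    -3.14 ] pos [448.7 333.9 144.8] rotvec [0.    0.    0.002]
```

creep_tool --offsets '[-0.026, -0.082, 0.5, 0, 0, 0, 85, 0, 0, 0.5, 0, 0, 0, 85, 0, 0, 0.5, 0, 0, 0, 85, 0, 0, 0.4, 0, 0, 0, 85, 0, 0, 0.28, 0, 0, 0, 85, 0, 0, 0.16, 0, 0, 0, 85, 0, 0, 0, 0, 0, 0, 85, 0, 0, 0, 0, 0, 0, 85, 0, 0, 0, 0, 0, 0, 85]'

```text
clock: 3.7
eef_pos: [451.2, 329.4, 28.6]
tool_rot: [3.14, 0.001, -3.141]
force: [0.5, 0.9, -0.9]
width: 85.2
gripper_force: 0.0
```

creep_tool --offsets '[0, 0, 0, 0, 0, 0, 20, 0, 0, 0, 0, 0, 0, 20, 0, 0, 0, 0, 0, 0, 20, 0, 0, 0, 0, 0, 0, 20, 0, 0, 0, 0, 0, 0, 20, 0, 0, 0, 0, 0, 0, 20, 0, 0, 0, 0, 0, 0, 20, 0, 0, 0, 0, 0, 0, 20]'

```text
clock: 4.5
eef_pos: [450.9, 329.3, 28.4]
tool_rot: [3.141, 0.001, -3.141]
force: [-0.1, -1.1, 6.0]
width: 37.1
gripper_force: 59.5
```

creep_tool --offsets '[0, 0, -0.2, 0, 0, 0, 20, 0, 0, -0.4, 0, 0, 0, 20, 0, 0, -0.5, 0, 0, 0, 20, 0, 0, -0.5, 0, 0, 0, 20, 0, 0, -0.4, 0, 0, 0, 20, -0.02, -0.16, 0, 0, 0, 0, 20, -0.08, -0.44, 0, 0, 0, 0, 20, -0.14, -0.7, 0, 0, 0, 0, 20, -0.14, -0.8, 0, 0, 0, 0, 20, -0.14, -0.8, 0, 0, 0, 0, 20, -0.14, -0.8, 0, 0, 0, 0, 20, -0.14, -0.8, 0, 0, 0, 0, 20]'

```text
clock: 5.7
eef_pos: [489.6, 101.4, 126.8]
tool_rot: [-3.141, -0.002, 3.142]
force: [0.6, 0.0, -1.8]
width: 37.4
gripper_force: 60.6
```

creep_tool --offsets '[-0.14, -0.8, 0, 0, 0, 0, 20, -0.14, -0.8, 0, 0, 0, 0, 20, -0.14, -0.8, 0, 0, 0, 0, 20, -0.14, -0.7, 0, 0, 0, 0, 20, -0.14, -0.56, 0, 0, 0, 0, 20, -0.1, -0.36, 0, 0, 0, 0, 20, -0.06, -0.16, 0, 0, 0, 0, 20, 0, 0, 0, 0, 0, 0, 20, 0, 0, 0, 0, 0, 0, 20, 0, 0, 0, 0, 0, 0, 20, 0, 0, 0, 0, 0, 0, 20, 0, 0, 0, 0, 0, 0, 20]'

```text
clock: 6.9
eef_pos: [533.5, -104.2, 127.8]
tool_rot: [3.141, -0.0, -3.14]
force: [-0.1, 0.1, -2.0]
width: 37.2
gripper_force: 60.6
```

```bash
python3 - <<'E'
from h import *
im,d=cams.get_image('side'); cv2.imwrite('pics/s1.png',im)
s=read_state(); im,d=cams.get_image('wrist')
P=wcloud(d,s); g=im.max(2)
rects(P,(d>0)&(g<40),[('mat',(527,-104),85,1.8,8)])
T=np.load('top0.npy');Q=cloud('top',T);i0=cv2.imread('pics/top0.png');rects(Q,(T>0)&(i0.max(2)<40),[('mat top',(527,-104),85,-3,8)])
print(s['width'],s['gripper_force']); to(527,-105,28,np.pi)
E
```

```text
mat 8360 2.5 mean [511.8 -98.2] rect [522.3 -98.6] [118.7 118.2] 89.0
mat top 2590 4.4 mean [524.8 -99.5] rect [525.1 -99.9] [117.  117.7] 89.4
37.39250073934602 60.58168429706711
[ 6.6 -0.4 99.8] rpy [ 3.142  0.    -3.141] pos [ 533.6 -104.6  127.8] rotvec [0.    0.    0.001]
```

creep_tool --offsets '[0.14, 0.08, 0.2, 0, 0, 0, 20, 0, 0, 0.4, 0, 0, 0, 20, 0, 0, 0.5, 0, 0, 0, 20, 0, 0, 0.4, 0, 0, 0, 20, 0, 0, 0.24, 0, 0, 0, 20, 0, 0, 0.14, 0, 0, 0, 20, 0, 0, 0.06, 0, 0, 0, 20, 0, 0, 0.03, 0, 0, 0, 20, 0, 0, 0.014, 0, 0, 0, 20, 0, 0, 0.008, 0, 0, 0, 20, 0, 0, 0, 0, 0, 0, 20, 0, 0, 0, 0, 0, 0, 20]'

```text
clock: 8.2
eef_pos: [526.8, -101.1, 28.4]
tool_rot: [-3.142, 0.001, -3.141]
force: [-0.6, -0.5, -0.7]
width: 37.7
gripper_force: 60.6
```

View pics/s1.png

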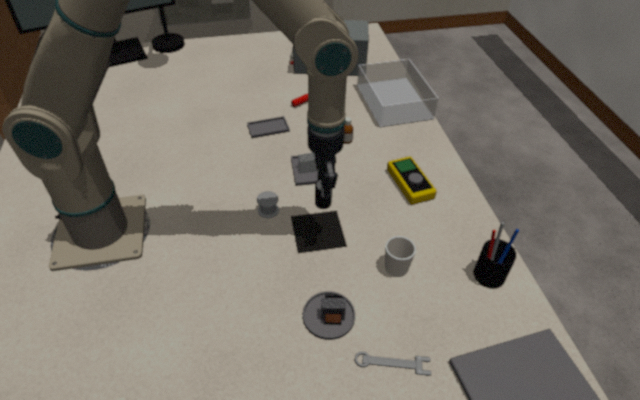

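The side view shows the capacitor hanging upright in the gripper at (322,190) above the mat, with the oblong tray empty at (268,127). The load is beginning to transfer to the mat; I'll lower a little more and release.

Converted, 0.5 mm is 0.01.

creep_tool --offsets '[0, 0, 0.01, 0, 0, 0, 20, 0, 0, 0.01, 0, 0, 0, 20, 0, 0, 0, 0, 0, 0, 20, 0, 0, 0, 0, 0, 0, 20]'

```text
clock: 8.6
eef_pos: [526.9, -101.1, 27.4]
tool_rot: [-3.142, 0.001, -3.141]
force: [-0.9, 0.5, 3.6]
width: 37.3
gripper_force: 61.1
```

creep_tool --offsets '[0, 0, 0, 0, 0, 0, 85, 0, 0, 0, 0, 0, 0, 85, 0, 0, 0, 0, 0, 0, 85, 0, 0, 0, 0, 0, 0, 85, 0, 0, 0, 0, 0, 0, 85, 0, 0, 0, 0, 0, 0, 85, 0, 0, -0.2, 0, 0, 0, 85, 0, 0, -0.5, 0, 0, 0, 85, 0, 0, -0.5, 0, 0, 0, 85, 0, 0, -0.4, 0, 0, 0, 85, 0, 0, 0, 0, 0, 0, 85, 0, 0, 0, 0, 0, 0, 85]'

```text
clock: 9.8
eef_pos: [526.8, -101.2, 107.7]
tool_rot: [-3.141, 0.001, -3.141]
force: [0.0, -0.1, -0.7]
width: 85.1
gripper_force: 0.0
```

```bash
python3 - <<'E'
from h import *
s=read_state(); im,d=cams.get_image('wrist')
P=wcloud(d,s); rects(P,d>0,[('cap',(527,-100),45,55,70)])
to(556,127,120,np.pi+np.deg2rad(2.2))
E
```

```text
cap 2115 62.7 mean [524.4 -99.7] rect [525.7 -99.7] [39.5 38.6] 0.3
[-29.8 228.1 -13. ] rpy [ 3.142 -0.    -3.141] pos [ 526.2 -101.1  107. ] rotvec [ 0.    -0.    -0.038]
```

Converted, 35 mm is 0.7, 34 mm is 0.68, -0.038 rad is -0.152.

creep_tool --offsets '[-0.02, 0.16, -0.1, 0, 0, -0.152, 85, -0.06, 0.44, -0.16, 0, 0, 0, 85, -0.08, 0.68, 0, 0, 0, 0, 85, -0.08, 0.7, 0, 0, 0, 0, 85, -0.08, 0.7, 0, 0, 0, 0, 85, -0.08, 0.7, 0, 0, 0, 0, 85, -0.08, 0.6, 0, 0, 0, 0, 85, -0.08, 0.4, 0, 0, 0, 0, 85, -0.04, 0.18, 0, 0, 0, 0, 85, 0, 0, 0, 0, 0, 0, 85, 0, 0, 0, 0, 0, 0, 85, 0, 0, 0, 0, 0, 0, 85]'

```text
clock: 11.05
eef_pos: [548.0, 125.9, 119.9]
tool_rot: [-3.14, -0.001, -3.106]
force: [0.9, 0.2, 0.6]
width: 85.0
gripper_force: 0.0
```

```bash
python3 - <<'E'
from h import *
s=read_state(); im,d=cams.get_image('wrist')
P=wcloud(d,s); rects(P,d>0,[('hs',(556,127),55,40,60),('sq rim',(552,122),90,9,14)])
to(556,127,21,np.pi+np.deg2rad(2.2))
E
```

```text
hs 1177 48.1 mean [551.1 127.6] rect [554.7 127.7] [80.2 30.1] 2.2
sq rim 3400 10.8 mean [551.  124.8] rect [553.8 123.1] [112.2 112.6] 87.4
[-8.   0.8 99. ] rpy [-3.141e+00 -1.000e-03 -3.106e+00] pos [548.1 126.  120. ] rotvec [-0.001 -0.001 -0.002]
```

creep_tool --offsets '[-0.14, 0.03, 0.3, 0, 0, 0, 85, 0, 0, 0.5, 0, 0, 0, 85, 0, 0, 0.5, 0, 0, 0, 85, 0, 0, 0.36, 0, 0, 0, 85, 0, 0, 0.2, 0, 0, 0, 85, 0, 0, 0.1, 0, 0, 0, 85, 0, 0, 0, 0, 0, 0, 85, 0, 0, 0, 0, 0, 0, 85, 0, 0, 0, 0, 0, 0, 85]'

```text
clock: 12.0
eef_pos: [555.8, 129.8, 23.0]
tool_rot: [3.141, 0.002, -3.104]
force: [0.1, 0.1, -0.7]
width: 85.3
gripper_force: 0.0
```

creep_tool --offsets '[0, 0, 0, 0, 0, 0, 15, 0, 0, 0, 0, 0, 0, 15, 0, 0, 0, 0, 0, 0, 15, 0, 0, 0, 0, 0, 0, 15, 0, 0, 0, 0, 0, 0, 15, 0, 0, 0, 0, 0, 0, 15, 0, 0, 0, 0, 0, 0, 15, 0, 0, 0, 0, 0, 0, 15, 0, 0, 0, 0, 0, 0, 15]'

```text
clock: 12.9
eef_pos: [555.2, 129.5, 22.5]
tool_rot: [-3.141, 0.0, -3.104]
force: [-0.8, -0.9, 5.4]
width: 26.9
gripper_force: 58.9
```

creep_tool --offsets '[0, 0, -0.2, 0, 0, 0, 15, 0, 0, -0.4, 0, 0, 0, 15, 0, 0, -0.5, 0, 0, 0, 15, 0, 0, -0.3, 0, 0, 0, 15, 0, 0, -0.1, 0, 0, 0, 15, 0.08, 0.18, 0, 0, 0, 0, 15, 0.2, 0.44, 0, 0, 0, 0, 15, 0.3, 0.7, 0, 0, 0, 0, 15, 0.32, 0.72, 0, 0, 0, 0, 15, 0.32, 0.72, 0, 0, 0, 0, 15, 0.28, 0.66, 0, 0, 0, 0, 15, 0.2, 0.44, 0, 0, 0, 0, 15]'

```text
clock: 14.1
eef_pos: [459.5, 322.7, 95.9]
tool_rot: [3.141, -0.003, -3.099]
force: [-0.1, 1.0, -1.0]
width: 27.2
gripper_force: 59.4
```

creep_tool --offsets '[0.13, 0.28, 0, 0, 0, 0, 15, 0, 0, 0, 0, 0, -0.14, 15, 0, 0, 0, 0, 0, -0.12, 15, 0, 0, 0, 0, 0, 0, 15, 0, 0, 0, 0, 0, 0, 15, 0, 0, 0, 0, 0, 0, 15, 0, 0, 0, 0, 0, 0, 15]'

```text
clock: 14.8
eef_pos: [456.2, 332.4, 97.1]
tool_rot: [-3.141, 0.0, -3.04]
force: [1.0, -1.0, -2.1]
width: 27.2
gripper_force: 59.4
```

```bash
python3 - <<'E'
from h import *
s=read_state(); im,d=cams.get_image('wrist'); cv2.imwrite('pics/w2.png',im)
P=wcloud(d,s); rects(P,d>0,[('rim',(456,333),80,9,14),('hs',(456,333),60,90,135)])
print(s['width']); to(455.7,333.3,22.5,np.pi+.103)
E
```

```text
rim 1417 11.2 mean [429.8 331. ] rect [443.6 332.2] [95.4 68.2] 5.8
hs 5407 122.5 mean [451.3 332.1] rect [455.7 331.6] [80.4 54.5] 5.9
27.168415661561923
[ 0.3  0.8 74.7] rpy [-3.142  0.    -3.039] pos [456.1 332.6  97.2] rotvec [-0.     0.    -0.001]
```

View pics/w2.png

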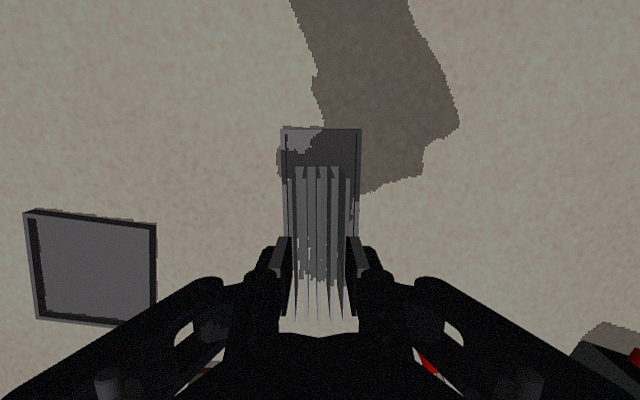

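The wrist view shows the heat sink (columns 290–352) lengthwise over the oblong tray (columns 282–361), aligned at 5.9°. The square tray on the left is empty. Lowering now.

creep_tool --offsets '[0, 0.01, 0.2, 0, 0, 0, 15, 0, 0, 0.4, 0, 0, 0, 15, 0, 0, 0.4, 0, 0, 0, 15, 0, 0, 0.24, 0, 0, 0, 15, 0, 0, 0.14, 0, 0, 0, 15, 0, 0, 0.06, 0, 0, 0, 15, 0, 0, 0.03, 0, 0, 0, 15, 0, 0, 0.014, 0, 0, 0, 15, 0, 0, 0.01, 0, 0, 0, 15, 0, 0, 0.006, 0, 0, 0, 15, 0, 0, 0, 0, 0, 0, 15, 0, 0, 0, 0, 0, 0, 15]'

```text
clock: 16.05
eef_pos: [456.1, 333.7, 22.6]
tool_rot: [3.141, 0.001, -3.039]
force: [0.1, -0.4, 2.0]
width: 27.3
gripper_force: 59.9
```

Converted, -10 mm is -0.2, -30 mm is -0.6.

creep_tool --offsets '[0, 0, 0, 0, 0, 0, 85, 0, 0, 0, 0, 0, 0, 85, 0, 0, 0, 0, 0, 0, 85, 0, 0, 0, 0, 0, 0, 85, 0, 0, 0, 0, 0, 0, 85, 0, 0, 0, 0, 0, 0, 85, 0, 0, -0.2, 0, 0, 0, 85, 0, 0, -0.5, 0, 0, 0, 85, 0, 0, -0.6, 0, 0, 0, 85, 0, 0, -0.6, 0, 0, 0, 85, 0, 0, -0.3, 0, 0, 0, 85, 0, 0, 0, 0, 0, 0, 85]'

```text
clock: 17.25
eef_pos: [457.3, 334.7, 135.1]
tool_rot: [3.139, 0.005, -3.039]
force: [-0.8, 0.6, -0.7]
width: 84.9
gripper_force: 0.0
```

```bash
python3 - <<'E'
from h import *
s=read_state(); im,d=cams.get_image('wrist')
P=wcloud(d,s); rects(P,d>0,[('rim',(456,333),80,9,14),('hs',(456,333),60,40,60)])
im,d=cams.get_image('top'); P=cloud('top',d); rects(P,d>0,[('hs',(456,333),60,40,60)])
cv2.imwrite('pics/trf.png',cv2.resize(im[170:260,420:530],None,fx=5,fy=5,interpolation=cv2.INTER_CUBIC))
to(470,-325,150,np.pi)
E
```

```text
rim 2856 10.8 mean [452.2 332.6] rect [455.3 333.4] [118.5  68.1] 6.0
hs 1176 48.2 mean [452.3 331.2] rect [455.5 331.8] [79.5 30. ] 6.0
hs 271 47.6 mean [444.6 328.8] rect [458. 331.] [80.1 31.5] 5.8
[  53.5 -656.3  -17.8] rpy [ 3.141  0.    -3.038] pos [455.6 333.4 132.3] rotvec [0.    0.    0.103]
```

View pics/trf.png

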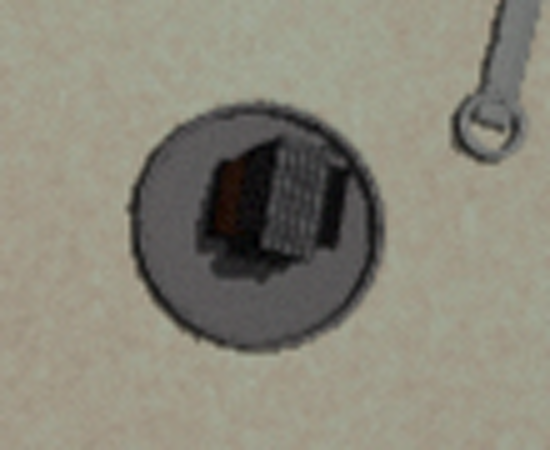

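The heat sink sits in the oblong tray within 2 mm. The crop shows the transformer's core top leaning to the right at about 12°, with copper on the left. Next I'll travel to it.

Converted, -45 mm is -0.9, -10 mm is -0.2, 0.103 rad is 0.412.

creep_tool --offsets '[0, 0, 0, 0, 0, 0.412, 85, 0, -0.2, 0, 0, 0, 0, 85, -0.04, -0.5, 0, 0, 0, 0, 85, -0.06, -0.8, 0, 0, 0, 0, 85, -0.06, -0.9, 0, 0, 0, 0, 85, -0.06, -0.9, 0, 0, 0, 0, 85, -0.06, -0.9, 0, 0, 0, 0, 85, -0.06, -0.9, 0, 0, 0, 0, 85, -0.06, -0.9, 0, 0, 0, 0, 85, -0.06, -0.9, 0, 0, 0, 0, 85, -0.06, -0.9, 0, 0, 0, 0, 85, -0.06, -0.9, 0, 0, 0, 0, 85]'

```text
clock: 18.55
eef_pos: [483.3, -103.9, 131.3]
tool_rot: [3.142, -0.002, -3.139]
force: [0.1, 0.5, -0.3]
width: 84.8
gripper_force: 0.0
```

creep_tool --offsets '[-0.06, -0.9, 0, 0, 0, 0.28, 85, -0.06, -0.9, 0, 0, 0, 0.28, 85, -0.06, -0.9, 0, 0, 0, 0.28, 85, -0.06, -0.8, 0, 0, 0, 0, 85, -0.06, -0.6, 0, 0, 0, 0, 85, 0, -0.36, 0, 0, 0, 0, 85, 0, -0.16, 0, 0, 0, 0, 85, 0, 0, 0, 0, 0, 0, 85, 0, 0, 0, 0, 0, 0, 85, 0, 0, 0, 0, 0, 0, 85, 0, 0, 0, 0, 0, 0, 85]'

```text
clock: 19.65
eef_pos: [470.7, -330.3, 132.1]
tool_rot: [3.141, -0.0, 2.934]
force: [0.9, 0.0, -0.9]
width: 85.1
gripper_force: 0.0
```

```bash
python3 - <<'E'
from h import *
s=read_state(); im,d=cams.get_image('wrist'); cv2.imwrite('pics/w3.png',im)
P=wcloud(d,s); rects(P,d>0,[('rim',(502,-335),80,9,14),('core',(507,-336),45,48.5,60),('trf',(507,-336),45,30,60),('wind',(507,-336),45,35,48)])
to(505,-335,20,np.pi-.21)
E
```

```text
rim 1312 11.0 mean [ 492.9 -333.3] rect [ 498.6 -334.3] [111.  110.8] 29.5
core 1415 51.2 mean [ 505.6 -336.2] rect [ 506.3 -337.2] [42.1 50.4] 76.2
trf 2423 50.5 mean [ 504. -336.] rect [ 506.5 -336.3] [43.9 50.6] 76.9
wind 866 47.0 mean [ 502.8 -335.8] rect [ 503.1 -335.8] [44.1 43.4] 78.0
[-34.5   2.7 112.2] rpy [3.141 0.    2.934] pos [ 470.7 -330.6  132.2] rotvec [0.    0.    0.002]
```

View pics/w3.png

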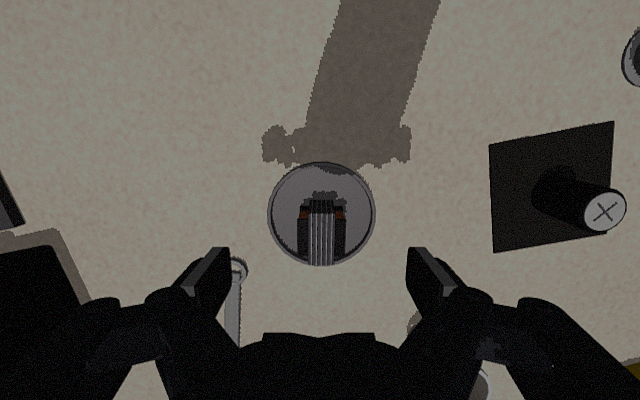

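The wrist view shows the transformer at (321,232), with winding shoulders at columns 298–345 and its core aligned with the tool. The capacitor stands upright on the mat. Grasping the transformer now.

Converted, 28 mm is 0.56, 18 mm is 0.36, 0.02 rad is 0.08.

creep_tool --offsets '[-0.16, 0.016, 0, 0, 0, 0, 85, -0.3, 0.02, 0, 0, 0, 0, 85, -0.18, 0, 0.16, 0, 0, 0, 85, -0.084, 0, 0.36, 0, 0, 0.08, 85, 0, 0, 0.56, 0, 0, 0, 85, 0, 0, 0.52, 0, 0, 0, 85, 0, 0, 0.36, 0, 0, 0, 85, 0, 0, 0.22, 0, 0, 0, 85, 0, 0, 0.1, 0, 0, 0, 85, 0, 0, 0, 0, 0, 0, 85, 0, 0, 0, 0, 0, 0, 85, 0, 0, 0, 0, 0, 0, 85]'

```text
clock: 20.9
eef_pos: [506.7, -337.9, 19.1]
tool_rot: [-3.141, 0.002, 2.912]
force: [-0.8, -0.7, -0.3]
width: 84.8
gripper_force: 0.0
```

creep_tool --offsets '[0, 0, 0, 0, 0, 0, 30, 0, 0, 0, 0, 0, 0, 30, 0, 0, 0, 0, 0, 0, 30, 0, 0, 0, 0, 0, 0, 30, 0, 0, 0, 0, 0, 0, 30, 0, 0, 0, 0, 0, 0, 30, 0, 0, 0, 0, 0, 0, 30, 0, 0, 0, 0, 0, 0, 30]'

```text
clock: 21.7
eef_pos: [506.3, -337.2, 19.0]
tool_rot: [3.141, 0.001, 2.912]
force: [-0.3, 0.8, 6.7]
width: 41.0
gripper_force: 59.7
```

Converted, -4 mm is -0.08, -2 mm is -0.04, -0.09 rad is -0.36.

creep_tool --offsets '[0, 0, -0.16, 0, 0, 0, 30, 0, 0, -0.36, 0, 0, 0, 30, 0, 0, -0.5, 0, 0, 0, 30, 0, 0, -0.5, 0, 0, -0.28, 30, 0, 0, -0.36, 0, 0, -0.36, 30, 0, 0, -0.12, 0, 0, -0.28, 30, 0, 0.16, 0, 0, 0, 0, 30, -0.04, 0.4, 0, 0, 0, 0, 30, -0.06, 0.64, 0, 0, 0, 0, 30, -0.08, 0.76, 0, 0, 0, 0, 30, -0.08, 0.8, 0, 0, 0, 0, 30, -0.08, 0.8, 0, 0, 0, 0, 30]'

```text
clock: 22.9
eef_pos: [521.7, -157.3, 117.2]
tool_rot: [3.141, -0.002, 3.139]
force: [0.1, 0.3, -4.4]
width: 40.6
gripper_force: 61.5
```

creep_tool --offsets '[-0.08, 0.8, 0, 0, 0, 0, 30, -0.08, 0.8, 0, 0, 0, 0, 30, -0.08, 0.8, 0, 0, 0, 0, 30, -0.08, 0.8, 0, 0, 0, 0, 30, -0.08, 0.76, 0, 0, 0, 0, 30, -0.08, 0.68, 0, 0, 0, 0, 30, -0.08, 0.52, 0, 0, 0, 0, 30, -0.06, 0.32, 0, 0, 0, 0, 30, 0, 0.16, 0, 0, 0, 0, 30, 0, 0, 0, 0, 0, 0, 30, 0, 0, 0, 0, 0, 0, 30, 0, 0, 0, 0, 0, 0, 30]'

```text
clock: 24.1
eef_pos: [553.8, 120.2, 118.0]
tool_rot: [-3.14, -0.001, 3.139]
force: [0.9, 0.3, -4.3]
width: 41.1
gripper_force: 61.5
```

```bash
python3 - <<'E'
from h import *
s=read_state(); im,d=cams.get_image('wrist'); cv2.imwrite('pics/w4.png',im)
P=wcloud(d,s); rects(P,d>0,[('trf',(554,123),32,100,125)])
print(s['width']); to(554,123,19,np.pi)
E
```

```text
trf 734 112.1 mean [533.  119.8] rect [534.3 119.5] [43.9 11.9] 89.6
41.12062573542193
[-0.1  2.6 99.1] rpy [-3.141 -0.     3.139] pos [553.9 120.5 118.1] rotvec [-0.001 -0.    -0.003]
```

View pics/w4.png

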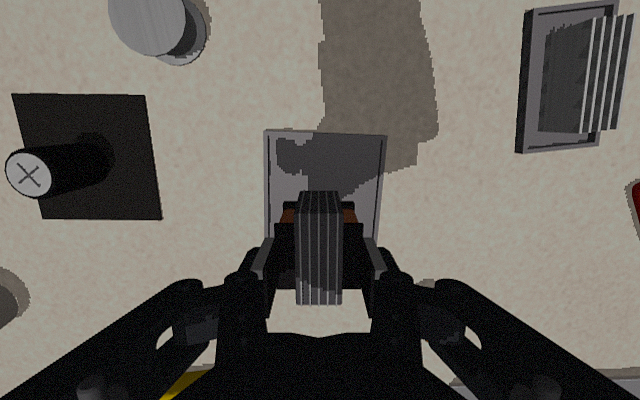

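The transformer hangs upright between the pads at (320,250), above the empty square tray, and the heat sink sits in the oblong tray at the upper right. Lowering now.

Converted, 25 mm is 0.5, 7 mm is 0.14.

creep_tool --offsets '[0, 0.05, 0.16, 0, 0, 0, 30, 0, 0, 0.4, 0, 0, 0, 30, 0, 0, 0.5, 0, 0, 0, 30, 0, 0, 0.4, 0, 0, 0, 30, 0, 0, 0.26, 0, 0, 0, 30, 0, 0, 0.14, 0, 0, 0, 30, 0, 0, 0.06, 0, 0, 0, 30, 0, 0, 0.03, 0, 0, 0, 30, 0, 0, 0.014, 0, 0, 0, 30, 0, 0, 0.01, 0, 0, 0, 30, 0, 0, 0.006, 0, 0, 0, 30, 0, 0, 0, 0, 0, 0, 30]'

```text
clock: 25.35
eef_pos: [554.1, 125.1, 19.4]
tool_rot: [3.141, 0.0, -3.141]
force: [-0.4, -0.1, -4.2]
width: 40.8
gripper_force: 61.5
```

Converted, -1.5 mm is -0.03, 0.4 mm is 0.008.

creep_tool --offsets '[0, -0.03, 0.008, 0, 0, 0, 30, 0, 0, 0.006, 0, 0, 0, 30, 0, 0, 0.004, 0, 0, 0, 30, 0, 0, 0, 0, 0, 0, 30, 0, 0, 0, 0, 0, 0, 30]'

```text
clock: 25.85
eef_pos: [554.3, 124.1, 19.0]
tool_rot: [3.141, 0.001, -3.141]
force: [-1.6, 1.0, 5.7]
width: 40.6
gripper_force: 63.1
```

On the floor; releasing, then back to the capacitor.

Converted, -10 mm is -0.2, -30 mm is -0.6.

creep_tool --offsets '[0, 0, 0, 0, 0, 0, 85, 0, 0, 0, 0, 0, 0, 85, 0, 0, 0, 0, 0, 0, 85, 0, 0, 0, 0, 0, 0, 85, 0, 0, 0, 0, 0, 0, 85, 0, 0, 0, 0, 0, 0, 85, 0, 0, -0.2, 0, 0, 0, 85, 0, 0, -0.5, 0, 0, 0, 85, 0, 0, -0.6, 0, 0, 0, 85, 0, 0, -0.6, 0, 0, 0, 85, 0, 0, -0.2, 0, 0, 0, 85, 0, 0, 0, 0, 0, 0, 85]'

```text
clock: 27.05
eef_pos: [555.2, 123.8, 125.2]
tool_rot: [3.141, 0.004, -3.142]
force: [0.9, -0.3, -0.8]
width: 84.9
gripper_force: 0.0
```

```bash
python3 - <<'E'
from h import *
cams.get_image('wrist'); s=read_state(); im,d=cams.get_image('wrist')
P=wcloud(d,s); rects(P,d>0,[('sq rim',(554,123),90,9,14),('trf',(554,123),45,30,60)])
E
```

```text
sq rim 2090 11.2 mean [549.9 123. ] rect [553.9 123.1] [112.2 112.6] 87.5
trf 2713 50.6 mean [552.6 123.2] rect [554.4 123.1] [44.1 50.9] 88.9
```

creep_tool --offsets '[0.02, -0.16, 0, 0, 0, 0, 85, 0.06, -0.44, 0, 0, 0, 0, 85, 0.08, -0.68, 0, 0, 0, 0, 85, 0.08, -0.72, 0, 0, 0, 0, 85, 0.08, -0.72, 0, 0, 0, 0, 85, 0.08, -0.68, 0, 0, 0, 0, 85, 0.08, -0.56, 0, 0, 0, 0, 85, 0.06, -0.34, 0, 0, 0, 0, 85, 0.02, -0.16, 0, 0, 0, 0, 85, 0, 0, 0, 0, 0, 0, 85, 0, 0, 0, 0, 0, 0, 85, 0, 0, 0, 0, 0, 0, 85]'

```text
clock: 28.35
eef_pos: [526.2, -97.9, 123.0]
tool_rot: [3.141, -0.0, -3.139]
force: [0.8, 1.0, -0.3]
width: 85.2
gripper_force: 0.0
```

```bash
python3 - <<'E'
from h import *
s=read_state(); im,d=cams.get_image('wrist')
P=wcloud(d,s); rects(P,d>0,[('cap',(526,-100),45,55,70)]); to(525.7,-99.7,28,np.pi)
E
```

```text
cap 1866 62.6 mean [524.5 -99.6] rect [525.6 -99.8] [38.8 38.9] 89.3
[ 0.5 -1.8 95.1] rpy [ 3.141 -0.    -3.139] pos [526.2 -98.  123.1] rotvec [ 0.001 -0.     0.002]
```

The transformer is centred in the square tray. Next I'll grasp the capacitor.

Converted, 25 mm is 0.5, 24 mm is 0.48.

creep_tool --offsets '[0.01, -0.04, 0.24, 0, 0, 0, 85, 0, 0, 0.48, 0, 0, 0, 85, 0, 0, 0.5, 0, 0, 0, 85, 0, 0, 0.36, 0, 0, 0, 85, 0, 0, 0.2, 0, 0, 0, 85, 0, 0, 0.1, 0, 0, 0, 85, 0, 0, 0, 0, 0, 0, 85, 0, 0, 0, 0, 0, 0, 85, 0, 0, 0, 0, 0, 0, 85]'

```text
clock: 29.3
eef_pos: [526.2, -101.6, 30.0]
tool_rot: [-3.141, 0.002, -3.141]
force: [-0.4, 0.1, 0.2]
width: 84.8
gripper_force: 0.0
```

creep_tool --offsets '[0, 0, 0, 0, 0, 0, 20, 0, 0, 0, 0, 0, 0, 20, 0, 0, 0, 0, 0, 0, 20, 0, 0, 0, 0, 0, 0, 20, 0, 0, 0, 0, 0, 0, 20, 0, 0, 0, 0, 0, 0, 20, 0, 0, 0, 0, 0, 0, 20, 0, 0, 0, 0, 0, 0, 20]'

```text
clock: 30.1
eef_pos: [526.0, -101.4, 29.9]
tool_rot: [-3.142, 0.001, -3.141]
force: [-0.1, 0.9, 4.9]
width: 36.7
gripper_force: 59.4
```

Converted, -30 mm is -0.6, -36 mm is -0.72.

creep_tool --offsets '[0, 0, -0.2, 0, 0, 0, 20, 0, 0, -0.4, 0, 0, 0, 20, 0, 0, -0.5, 0, 0, 0, 20, 0, 0, -0.36, 0, 0, 0, 20, 0, 0, -0.14, 0, 0, 0, 20, 0.02, -0.16, 0, 0, 0, 0, 20, 0.05, -0.44, 0, 0, 0, 0, 20, 0.08, -0.68, 0, 0, 0, 0, 20, 0.08, -0.72, 0, 0, 0, 0, 20, 0.08, -0.72, 0, 0, 0, 0, 20, 0.08, -0.68, 0, 0, 0, 0, 20, 0.08, -0.6, 0, 0, 0, 0, 20]'

```text
clock: 31.3
eef_pos: [500.1, -304.0, 107.7]
tool_rot: [3.141, -0.003, 3.14]
force: [0.1, -0.1, -1.4]
width: 37.0
gripper_force: 60.4
```

creep_tool --offsets '[0.04, -0.4, 0, 0, 0, 0, 20, 0.02, -0.25, 0, 0, 0, 0, 20, 0, 0, 0, 0, 0, 0, 20, 0, 0, 0, 0, 0, 0, 20, 0, 0, 0, 0, 0, 0, 20, 0, 0, 0, 0, 0, 0, 20]'

```text
clock: 31.9
eef_pos: [499.6, -332.4, 109.2]
tool_rot: [3.141, 0.0, -3.139]
force: [0.1, 0.3, -1.5]
width: 37.4
gripper_force: 60.4
```

```bash
python3 - <<'E'
from h import *
s=read_state(); im,d=cams.get_image('wrist'); cv2.imwrite('pics/w5.png',im)
P=wcloud(d,s); rects(P,d>0,[('rim',(500,-334),80,9,14)])
print(s['width']); to(499.5,-334,31,np.pi)
E
```

```text
rim 1273 11.0 mean [ 483.  -335.1] rect [ 492.7 -334.8] [ 98.  110.7] 2.8
37.35194834200027
[-0.  -1.4 78.3] rpy [ 3.141  0.    -3.139] pos [ 499.5 -332.7  109.3] rotvec [0.001 0.    0.002]
```

View pics/w5.png

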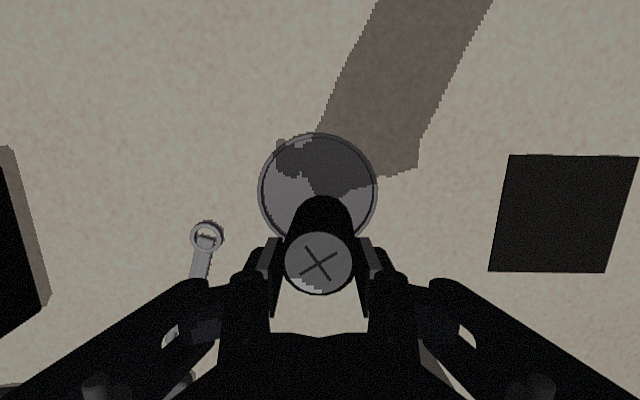

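The capacitor is held upright at (318,263), and the empty dish is beneath it at (318,185). Lowering now.

creep_tool --offsets '[0, -0.03, 0.16, 0, 0, 0, 20, 0, 0, 0.4, 0, 0, 0, 20, 0, 0, 0.4, 0, 0, 0, 20, 0, 0, 0.28, 0, 0, 0, 20, 0, 0, 0.16, 0, 0, 0, 20, 0, 0, 0.08, 0, 0, 0, 20, 0, 0, 0.04, 0, 0, 0, 20, 0, 0, 0.02, 0, 0, 0, 20, 0, 0, 0.014, 0, 0, 0, 20, 0, 0, 0.01, 0, 0, 0, 20, 0, 0, 0.006, 0, 0, 0, 20, 0, 0, 0, 0, 0, 0, 20]'

```text
clock: 33.15
eef_pos: [499.2, -335.6, 31.0]
tool_rot: [-3.141, 0.001, -3.141]
force: [-0.5, -1.1, -0.6]
width: 37.1
gripper_force: 60.6
```

creep_tool --offsets '[0, 0, 0, 0, 0, 0, 20, 0, 0, 0, 0, 0, 0, 20]'

```text
clock: 33.35
eef_pos: [499.2, -335.7, 31.0]
tool_rot: [-3.141, 0.0, -3.141]
force: [-0.1, -0.1, 1.1]
width: 36.5
gripper_force: 60.7
```

Converted, 0.7 mm is 0.014, 0.3 mm is 0.006.

creep_tool --offsets '[0, 0.014, 0.006, 0, 0, 0, 20, 0, 0, 0.006, 0, 0, 0, 20, 0, 0, 0, 0, 0, 0, 20, 0, 0, 0, 0, 0, 0, 20]'

```text
clock: 33.75
eef_pos: [499.5, -335.5, 30.9]
tool_rot: [-3.14, 0.001, 3.142]
force: [-0.1, -0.8, 5.1]
width: 36.8
gripper_force: 61.1
```

creep_tool --offsets '[0, 0, 0, 0, 0, 0, 85, 0, 0, 0, 0, 0, 0, 85, 0, 0, 0, 0, 0, 0, 85, 0, 0, 0, 0, 0, 0, 85, 0, 0, 0, 0, 0, 0, 85, 0, 0, 0, 0, 0, 0, 85, 0, 0, -0.2, 0, 0, 0, 85, 0, 0, -0.5, 0, 0, 0, 85, 0, 0, -0.6, 0, 0, 0, 85, 0, 0, -0.6, 0, 0, 0, 85, 0, 0, -0.2, 0, 0, 0, 85, 0, 0, 0, 0, 0, 0, 85]'

```text
clock: 34.95
eef_pos: [500.1, -335.5, 137.1]
tool_rot: [-3.139, 0.003, -3.142]
force: [0.5, 0.4, -0.3]
width: 85.0
gripper_force: 0.0
```

creep_tool --offsets '[0, 0, 0, 0, 0, 0, 85, 0, 0, 0, 0, 0, 0, 85, 0, 0, 0, 0, 0, 0, 85, 0, 0, 0, 0, 0, 0, 85]'

```text
clock: 35.35
eef_pos: [498.5, -334.5, 134.1]
tool_rot: [3.141, -0.002, -3.141]
force: [-0.8, 0.6, 0.6]
width: 84.8
gripper_force: 0.0
```

```bash
python3 - <<'E'
from h import *
s=read_state(); im,d=cams.get_image('wrist')
P=wcloud(d,s); rects(P,d>0,[('rim',(500,-334),80,9,14),('cap',(500,-334),45,58,70)])
im,d=cams.get_image('top'); cv2.imwrite('pics/t9.png',im)
P=cloud('top',d); rects(P,d>0,[('trf',(554,123),45,40,60),('hs',(456,333),60,40,60),('bottle',(675,228),45,70,90),('cup',(681,-239),60,65,85),('spool',(418,-2),50,35,50)])
E
```

```text
rim 1375 11.0 mean [ 496.2 -334.6] rect [ 498.9 -334.6] [110.6 110.4] 2.8
cap 1702 63.6 mean [ 498.7 -333.6] rect [ 499.9 -333.9] [39.6 38.6] 1.0
trf 405 52.2 mean [555.6 122. ] rect [556.2 122.4] [50.6 42.2] 0.2
hs 457 47.8 mean [457.7 330.9] rect [457.9 331.2] [80.1 31.9] 5.6
bottle 71 81.0 mean [676.9 230.6] rect [677.6 231.2] [17.5 17.4] 75.4
cup 269 75.3 mean [ 682.5 -241.7] rect [ 680.8 -240.2] [65.5 66.7] 44.3
spool 519 43.2 mean [413.6  -4.8] rect [413.6  -5.1] [53.2 53.3] 44.8
```

View pics/t9.png

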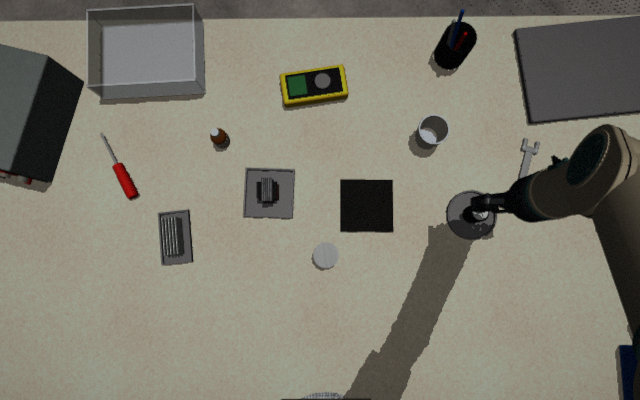

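The top view shows all three parts centred in their own trays: heat sink (174,236), transformer (267,190), capacitor (478,212). The bottle, cup and spool have not moved.

```bash
python3 -c "from cell import ctrl; print(ctrl.finish_job())"
```

```text
the job is handed in; nothing more can be done
None
```

The job is handed in: my last measurements put the capacitor, transformer and heat sink upright within about 2 mm of the centres of their own trays, and the bottle, cup and spool had not moved; no verdict came back.

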